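# Set the tube heater's push-and-turn dial and start it

### The arm

A 7-joint arm with a two-finger parallel gripper is mounted at the origin on the work surface. World frame = base frame: x ahead of the robot, y to its left, z up, the work surface at z = 0. Lengths are in m, angles in rad, forces in N, time in s.
With the tool pointing down it reaches from about 0.425 to 0.8 m from the base axis. Payload 8.3 kg.
Tool frame: the origin (TCP) lies midway between the tips of the shut fingers; the grasp point (between the pads) lies arm.grip_depth behind it (arm.grip_depth is the distance from the TCP to the grasp point, in m); z points along the fingers, x is the direction in which the jaws open and shut, and the axes are right-handed (so a half turn about z gives the same grasp; the last joint's range is limited). The gripper opens to 85 mm and grips with 20 to 120 N. Pads are 22 mm wide; open, the fingers measure 114 mm over their backs; the gripper's body (76 mm by 85 mm) begins 54 mm behind the grasp point. The pads swing forward as they close: fully open they stand 13 mm farther back than shut.
Start: joints at [1.25, 0.383, 0.016, 1.37, -0.006, 1.388, -0.046], TCP at [0.159, -0.604, 0.231] pointing down, gripper open.
Joint ranges: [-2.95, 2.95], [-0.25, 2.06], [-1.52, 1.56], [0.18, 2.33], [-1.44, 4.58], [0.02, 2.06], [-3.01, 3.01]. Speed limits (rad/s): [2.39, 2.39, 3.01, 3.01, 3.14, 3.14, 3.14].

### API

Orientations are given as a 3x3 rotation matrix whose columns are the frame's x, y, z axes.
In Python, from bench import arm gives the robot as it stands. The module is installed in compiled form; this text tells all that it offers.
- The arm moves only by the tool jog_arm, never from a script. Its argument "increments" is a list of rows, each an object with "slide": the shift along the world's x, y, z each as a share of 40 mm, from -1 to 1, a list of three; "twist": the turn, a rotation vector about the world's x, y, z each as a share of 180 degrees, from -1 to 1, a list of three; "claw": the opening, from 0 (shut) to 1 (fully open). A call has 1 to 12 rows; each row shifts and turns the commanded pose from where the row before left it; what a row does not reach is not made up. A row lasts 1/10 s, in which the tool goes at most 50 mm and 8.59 degrees, less where a joint would pass 70% of its speed; a pose out of reach is approached as far as the arm can. A call with a number of a shift or a turn outside -1 to 1 is refused whole. A call with a gripper value outside its range is refused whole. The fingers move at their own pace and stop on an object; "grip_force" is the grip in N (left out, the last holds). Time passes only in rows, so rows that do not move let the fingers close. It gives the time, the measured TCP pose, the force and the opening at its end, in the units of the state.
- arm.get_obs(): the state, without advancing time (a new reading comes with each control period).
- arm.grab_frame(name): name is "scene" or "top" or "wrist"; returns a dict with "frame" (480x640x3 uint8, red, green, blue), "intrinsics" (3x3 intrinsics, pixels), "view" (4x4, takes a point from world to camera coordinates); the wrist camera has in their place "mount" (4x4, takes a point from camera to tool coordinates, whose origin is the TCP and whose axes are the tool frame's). Camera axes: x right, y up, looking along -z (the intrinsics and any distortion apply to the point x, -y, -z); pixel columns grow to the right and rows downward; lengths in m; the calibration is good to about 2 mm. The wrist camera is an equidistant fisheye: a pixel r from the principal point sees the ray r / f radians off the axis. A picture is of the moment at which its call begins: read the wrist's pose just before it. There is no depth.
- arm.hand_in(): hands the job in, once; it reports no verdict.
The state is a dict: "time": time; "joints": joint angles; "dq": joint speeds; "joint_efforts": joint torques, N m; "eef_pos": TCP position; "tcp_rot": TCP orientation; "force": force on the tool from outside, world axes, zero at the start; "ft_torque": the same for the moment, N m; "gripper_width": opening from 0.0 (shut) to 1.0 (fully open).
Only numpy, scipy, OpenCV 4.12 (cv2) and the standard library are available. Lean on these libraries where they do the work, as an engineer would, in place of code of your own. Each camera call takes 0.05 s, during which the arm holds its last target.

### The job

Set the tube heater's black push-and-turn dial to the green dot: keep it pressed down just firmly enough to free it (about 14 N; more than about 16 N trips its overload switch, which must not happen), click it round clockwise, without going past the green dot, and let it spring back up in that click. Then press the green start button right down and let go. Leave the red stop button, the vials and everything else on the bench as they are.

Things in the scene. Friction and masses are not known exactly. Their poses are not given: they have to be found in the camera images.
- heater: White tube heater, 210 x 270 mm, 60 mm high (deck), fixed. Origin: centre of its underside; z up; controls on the strip along its -x edge, at x = -55 mm: dial y +60, green start y -45, red stop y -100 mm. Behind, a 30 mm high aluminium block holds vials.
- dial_axis (a point): Point on the deck on the dial's upright axis (heater frame x -55, y +60, z 60 mm). The cap is a round black knob, 40 mm in diameter, 30 mm high; at rest its underside is 28 mm and its top 58 mm above this point; under it only a 14 mm shaft and a low collar. Grip it across at any yaw.
- dial_rest (a point): Centre of the top of the resting cap; fixed, does not sink. Pushed, the cap sinks lightly (1 to 2 N) through an unmeasured dead travel of 1.5 to 13.5 mm, different every time; then a firm spring: 2.5 N to start, 2.6 N more per mm. 3.5 mm into it (about 12 N) the rotation lock frees; 5.6 mm into it (about 17 N) the overload switch trips. Let go, it rises and locks. Turn only while freed.
- green_dot (a point): The large green dot (11 mm) on the deck, 35 mm from the dial axis towards the heater's -y; small white dots mark the other clicks.
- dial (a joint): Dial angle, rad, growing clockwise seen from above. 12 clicks a turn, 0.5236 rad each, at whole multiples of that; a click's torque is about 0.1 N m. At 0 the white line on the cap points along the heater's +y, at 1.571 along +x, at 3.142 along -y to the green dot: the target, click 6. It starts locked in click 0, 1, 2 or 3.
- overload (a joint): Overload switch hidden under the dial, m: 0 until the firm spring has been pushed in 4.8 mm, tripped at 0.0008 (5.6 mm). It says nothing before that.
- start (a joint): Travel of the green start button in m, 0 up, 0.006 fully pressed; spring, about 5 N when fully down.
- start_top (a point): Centre of the top face of the green start button (28 mm in diameter).
- stop (a joint): Travel of the red stop button in m, 0 up, 0.006 fully pressed; it must not be pressed.
- vial_a: Clear vial with a green cap, 30 mm in diameter, 52 mm high, standing in a well of the heater's block; origin at its underside.
- vial_b: Second such vial in the heater's block.
- vial_c: Third such vial, standing on the bench.
- tip_box: Yellow box of blue pipette tips, 80 x 120 x 79 mm high, on the bench; origin under its centre.
- tube_rack: Low green tube rack, 90 x 160 x 38 mm high, on the bench; origin under its centre.
- beaker: Purple beaker, 70 mm in diameter, 85 mm high, on the bench; origin under its centre.
- count_timer: White bench timer with a small display, 60 x 85 x 18 mm high, lying on the bench; origin under its centre.

How it is judged:
By the outcome, as a careful person would: the job done as asked, in the order asked, and still so for the second after the job is handed in, with the robot touching nothing.
It also fails if it takes over 72 s, if anything falls off the work surface, if the arm or the gripper's body presses on something with over 40 N, if the wrist force passes 120 N, or if a joint passes its speed limit or range.

## Working session

There is one attempt and no reset: what is moved stays moved. The work goes in short steps, Python scripts to look and compute and a tool call to move; the robot and the scene stay as the last step left them, time stands still between calls to the robot, and variables do not carry over. Pictures are saved under pics/ and viewed, and the job is handed in when it is done.

Besides the shell and the picture viewer there is one more tool, called after "Call:" as name(argument=value, ...) on one line, values as JSON. jog_arm: Moves the arm, as the interface text tells. Shift numbers are shares of 40 mm and turn numbers shares of 180 degrees, none past 1 either way. Its arguments: {"type":"object","properties":{"increments":{"type":"array","items":{"type":"object","properties":{"slide":{"type":"array","items":{"type":"number"}},"twist":{"type":"array","items":{"type":"number"}},"claw":{"type":"number"}}}},"grip_force":{"type":"number"}},"required":["increments"]}

```bash
mkdir -p pics; python3 - <<'E'
from bench import arm
import cv2,json
import numpy as np
o=arm.get_obs()
for k,v in o.items(): print(k,np.round(v,4).tolist())
print(arm.grip_depth)
for n in ["scene","top","wrist"]:
    f=arm.grab_frame(n)
    cv2.imwrite(f"pics/{n}0.png",f["frame"][:,:,::-1])
    print(n,[(k,np.round(v,4).tolist()) for k,v in f.items() if k!="frame"])
E
```

```text
time 0.0
joints [1.2501, 0.3843, 0.0164, 1.3712, -0.0063, 1.3882, -0.0465]
dq [0.0013, -0.0002, -0.0013, -0.0001, 0.001, -0.0013, -0.0006]
joint_efforts [-0.0002, -62.7592, 0.8436, -37.183, 0.0164, 0.0143, -0.0]
eef_pos [0.1592, -0.6039, 0.2303]
tcp_rot [[0.255, -0.9669, -0.0006], [-0.9669, -0.255, 0.0019], [-0.002, 0.0001, -1.0]]
force [-0.7683, 0.7584, -0.3902]
ft_torque [0.0317, -0.0375, -0.0392]
gripper_width 1.0023
0.0187
scene [('intrinsics', [[452.1503, 0.0, 318.3694], [0.0, 452.1503, 249.1741], [0.0, 0.0, 1.0]]), ('view', [[0.3884, 0.9215, -0.0013, -0.2118], [-0.635, 0.2686, 0.7243, 0.2726], [0.6678, -0.2805, 0.6895, -1.328], [0.0, 0.0, 0.0, 1.0]])]
top [('intrinsics', [[531.7815, 0.0, 317.7024], [0.0, 531.7815, 234.4197], [0.0, 0.0, 1.0]]), ('view', [[-0.0258, -0.9996, 0.0125, 0.0046], [0.9973, -0.0248, 0.0691, -0.5718], [-0.0688, 0.0143, 0.9975, -1.3361], [0.0, 0.0, 0.0, 1.0]])]
wrist [('intrinsics', [[371.6483, 0.0, 315.2792], [0.0, 371.6483, 239.5547], [0.0, 0.0, 1.0]]), ('mount', [[1.0, -0.0003, -0.0012, -0.0013], [-0.0007, -0.9479, -0.3186, -0.0809], [-0.001, 0.3186, -0.9479, -0.1425], [0.0, 0.0, 0.0, 1.0]])]
```

View pics/scene0.png

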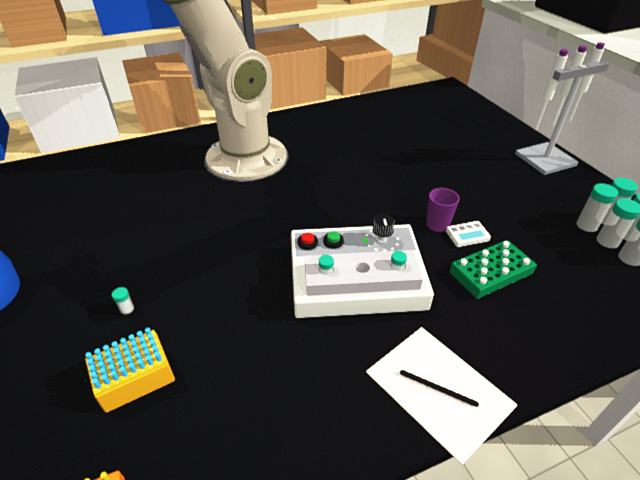

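View pics/top0.png

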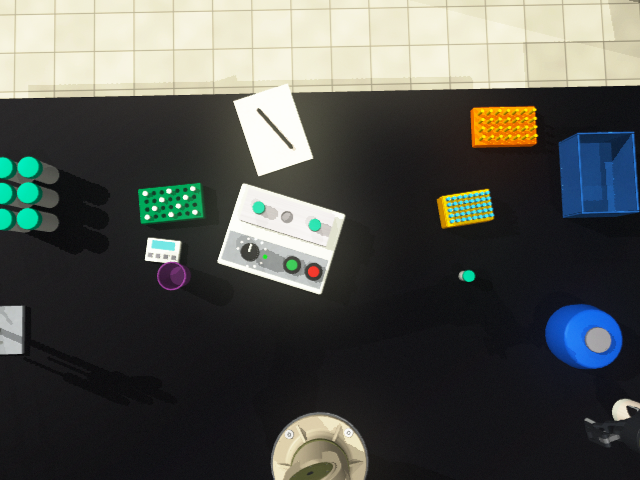

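View pics/wrist0.png

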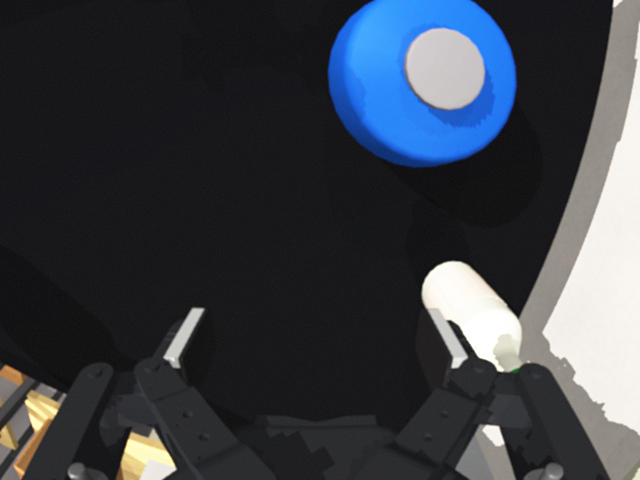

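```bash
python3 - <<'E'
import cv2
t=cv2.imread("pics/top0.png")[175:300,210:350]
cv2.imwrite("pics/topc.png",cv2.resize(t,None,fx=5,fy=4.8*1.0416/1,interpolation=cv2.INTER_CUBIC)[:600])
t=cv2.imread("pics/scene0.png")[205:325,285:440]
cv2.imwrite("pics/scenec.png",cv2.resize(t,None,fx=5,fy=5,interpolation=cv2.INTER_CUBIC))
E
```

```text
(no output)
```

View pics/topc.png

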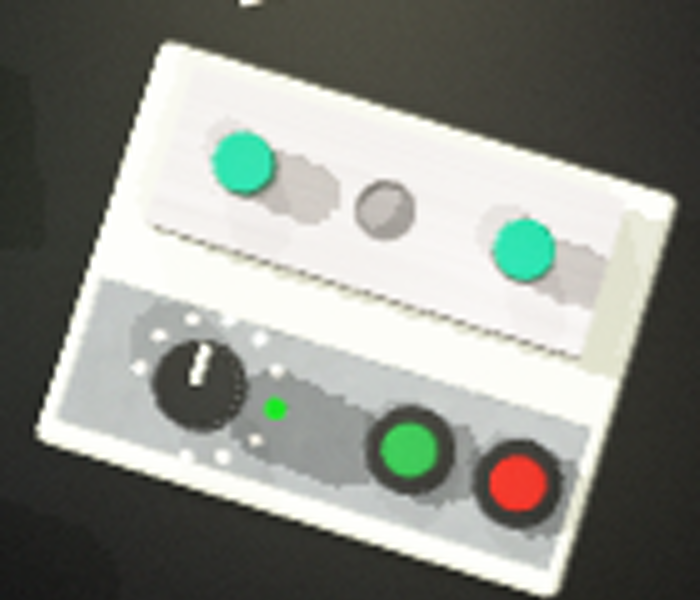

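View pics/scenec.png

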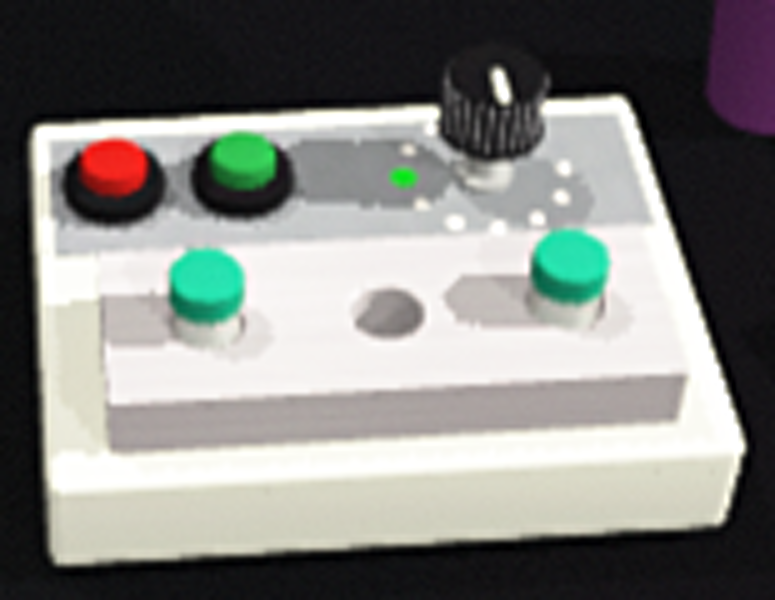

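```bash
cat > h.py <<'E'
import numpy as np
from scipy.optimize import least_squares
TK=np.array([[531.7815,0,317.7024],[0,531.7815,234.4197],[0,0,1]])
TV=np.array([[-0.0258,-0.9996,0.0125,0.0046],[0.9973,-0.0248,0.0691,-0.5718],[-0.0688,0.0143,0.9975,-1.3361]])
SK=np.array([[452.1503,0,318.3694],[0,452.1503,249.1741],[0,0,1]])
SV=np.array([[0.3884,0.9215,-0.0013,-0.2118],[-0.635,0.2686,0.7243,0.2726],[0.6678,-0.2805,0.6895,-1.328]])
def proj(K,V,P):
    c=P@V[:,:3].T+V[:,3]; c=c*[1,-1,-1]; q=c@K.T
    return q[:,:2]/q[:,2:]
def H2W(p,P):
    c,s=np.cos(p[2]),np.sin(p[2])
    return np.c_[p[0]+c*P[:,0]-s*P[:,1],p[1]+s*P[:,0]+c*P[:,1],P[:,2]]
E
python3 - <<'E'
from h import *
P=np.array([[105,135,60],[105,-135,60],[-105,-135,60],[-105,135,60],[-55,25,60.5],[-55,60,118]])/1000.
t=np.array([[168,42],[675,203],[555,594],[40,435],[275,408],[204,382]])/5+[210,175]
s=np.array([[742,450],[50,490],[35,122],[628,97],[404,177],[497,75]])/5+[285,205]
for sel in ("both","top","scene"):
    def f(p):
        W=H2W(p,P);r=[]
        if sel!="scene": r.append(proj(TK,TV,W)-t)
        if sel!="top": r.append(proj(SK,SV,W)-s)
        return np.concatenate(r).ravel()
    r=least_squares(f,[.5,.07,-.3],loss='soft_l1')
    print(sel,r.x,np.degrees(r.x[2]));print(np.round(f(r.x).reshape(-1,2),1).tolist())
    print(H2W(r.x,np.array([[-.055,.06,.118],[-.055,-.045,.07]])))
E
```

```text
both [ 0.56368218  0.07927249 -0.32870752] -18.833553654038077
[[-0.7, -2.4], [1.6, -2.2], [0.4, 0.8], [-1.4, -0.3], [0.5, -0.9], [-1.6, -0.9], [1.3, -0.7], [-1.7, -0.9], [-1.6, -0.5], [0.2, -1.2], [-0.4, 0.0], [-0.3, -0.9]]
[[0.53099606 0.15381521 0.118     ]
 [0.49709995 0.05443688 0.07      ]]
top [ 0.56109086  0.07868925 -0.33278933] -19.067424266198657
[[-0.2, -1.5], [2.0, -0.9], [0.4, 2.0], [-1.2, 0.5], [0.6, 0.0], [-1.4, 0.1]]
[[0.52870928 0.15336477 0.118     ]
 [0.49440782 0.05412561 0.07      ]]
scene [ 0.5656402   0.07928067 -0.3284212 ] -18.817148518136833
[[1.9, -0.0], [-1.4, -0.2], [-1.3, 0.0], [0.6, -0.7], [-0.0, 0.6], [0.2, -0.3]]
[[0.53293274 0.15381403 0.118     ]
 [0.49906509 0.05442599 0.07      ]]
```

```bash
python3 - <<'E'
import numpy as np
n=26;a=np.radians(np.linspace(-75.25,16.2,n+1));r=np.interp(np.arange(n+1),[0,8,n],[.6245,.56,.553])
z=np.r_[np.full(n-3,.39),.36,.33,.30,.28]
p=np.c_[r*np.cos(a),r*np.sin(a),z]; p[0]=[.159,-.604,.39]
cur=p[0].copy()
for i in range(1,n+1):
    d=np.round((p[i]-cur)/.04,2);cur+=d*.04
    print('{"slide":[%.2f,%.2f,%.2f],"twist":[0,0,0.0195],"claw":1},'%tuple(d))
print(cur,91.45/180/n)
E
```

```text
{"slide":[0.86,0.47,0.00],"twist":[0,0,0.0195],"claw":1},
{"slide":[0.81,0.51,0.00],"twist":[0,0,0.0195],"claw":1},
{"slide":[0.77,0.55,0.00],"twist":[0,0,0.0195],"claw":1},
{"slide":[0.72,0.60,0.00],"twist":[0,0,0.0195],"claw":1},
{"slide":[0.68,0.63,0.00],"twist":[0,0,0.0195],"claw":1},
{"slide":[0.62,0.67,0.00],"twist":[0,0,0.0195],"claw":1},
{"slide":[0.57,0.69,0.00],"twist":[0,0,0.0195],"claw":1},
{"slide":[0.52,0.72,0.00],"twist":[0,0,0.0195],"claw":1},
{"slide":[0.61,0.61,0.00],"twist":[0,0,0.0195],"claw":1},
{"slide":[0.56,0.65,0.00],"twist":[0,0,0.0195],"claw":1},
{"slide":[0.53,0.68,0.00],"twist":[0,0,0.0195],"claw":1},
{"slide":[0.48,0.71,0.00],"twist":[0,0,0.0195],"claw":1},
{"slide":[0.43,0.73,0.00],"twist":[0,0,0.0195],"claw":1},
{"slide":[0.39,0.77,0.00],"twist":[0,0,0.0195],"claw":1},
{"slide":[0.35,0.78,0.00],"twist":[0,0,0.0195],"claw":1},
{"slide":[0.29,0.80,0.00],"twist":[0,0,0.0195],"claw":1},
{"slide":[0.24,0.82,0.00],"twist":[0,0,0.0195],"claw":1},
{"slide":[0.20,0.83,0.00],"twist":[0,0,0.0195],"claw":1},
{"slide":[0.14,0.85,0.00],"twist":[0,0,0.0195],"claw":1},
{"slide":[0.09,0.84,0.00],"twist":[0,0,0.0195],"claw":1},
{"slide":[0.03,0.85,0.00],"twist":[0,0,0.0195],"claw":1},
{"slide":[-0.01,0.86,0.00],"twist":[0,0,0.0195],"claw":1},
{"slide":[-0.07,0.84,-0.75],"twist":[0,0,0.0195],"claw":1},
{"slide":[-0.12,0.85,-0.75],"twist":[0,0,0.0195],"claw":1},
{"slide":[-0.17,0.83,-0.75],"twist":[0,0,0.0195],"claw":1},
{"slide":[-0.22,0.82,-0.50],"twist":[0,0,0.0195],"claw":1},
[0.531  0.1544 0.28  ] 0.01954059829059829
```

Call:
jog_arm(increments=[{"slide": [0,0,1],"claw": 1},{"slide": [0,0,1],"claw": 1},{"slide": [0,0,1],"claw": 1},{"slide": [0,0,1],"claw": 1},{"slide": [0,0,0],"claw": 1}])

```text
validation failed for argument at $.in...
```

Call:
jog_arm(increments=[{"slide": [0,0,1],"twist": [0,0,0],"claw": 1},{"slide": [0,0,1],"twist": [0,0,0],"claw": 1},{"slide": [0,0,1],"twist": [0,0,0],"claw": 1},{"slide": [0,0,1],"twist": [0,0,0],"claw": 1},{"slide": [0,0,0],"twist": [0,0,0],"claw": 1}])

```text
time: 0.65
eef_pos: [0.1597, -0.6054, 0.3978]
tcp_rot: [[0.255, -0.967, 0.003], [-0.967, -0.255, -0.009], [0.01, -0.001, -1.0]]
force: [0.4, -0.5, 0.2]
gripper_width: 0.999
```

Call:
jog_arm(increments=[{"slide": [0.86,0.47,0],"twist": [0,0,0.0195],"claw": 1},{"slide": [0.81,0.51,0],"twist": [0,0,0.0195],"claw": 1},{"slide": [0.77,0.55,0],"twist": [0,0,0.0195],"claw": 1},{"slide": [0.72,0.6,0],"twist": [0,0,0.0195],"claw": 1},{"slide": [0.68,0.63,0],"twist": [0,0,0.0195],"claw": 1},{"slide": [0.62,0.67,0],"twist": [0,0,0.0195],"claw": 1},{"slide": [0.57,0.69,0],"twist": [0,0,0.0195],"claw": 1},{"slide": [0.52,0.72,0],"twist": [0,0,0.0195],"claw": 1},{"slide": [0.61,0.61,0],"twist": [0,0,0.0195],"claw": 1},{"slide": [0.56,0.65,0],"twist": [0,0,0.0195],"claw": 1},{"slide": [0.53,0.68,0],"twist": [0,0,0.0195],"claw": 1},{"slide": [0.48,0.71,0],"twist": [0,0,0.0195],"claw": 1}])

```text
time: 1.85
eef_pos: [0.4693, -0.3035, 0.3906]
tcp_rot: [[0.839, -0.544, -0.001], [-0.544, -0.839, 0.001], [-0.001, -0.0, -1.0]]
force: [0.2, -0.2, 0.3]
gripper_width: 1.003
```

Call:
jog_arm(increments=[{"slide": [0.43,0.73,0],"twist": [0,0,0.0195],"claw": 1},{"slide": [0.39,0.77,0],"twist": [0,0,0.0195],"claw": 1},{"slide": [0.35,0.78,0],"twist": [0,0,0.0195],"claw": 1},{"slide": [0.29,0.8,0],"twist": [0,0,0.0195],"claw": 1},{"slide": [0.24,0.82,0],"twist": [0,0,0.0195],"claw": 1},{"slide": [0.2,0.83,0],"twist": [0,0,0.0195],"claw": 1},{"slide": [0.14,0.85,0],"twist": [0,0,0.0195],"claw": 1},{"slide": [0.09,0.84,0],"twist": [0,0,0.0195],"claw": 1},{"slide": [0.03,0.85,0],"twist": [0,0,0.0195],"claw": 1},{"slide": [-0.01,0.86,0],"twist": [0,0,0.0195],"claw": 1}])

```text
time: 2.85
eef_pos: [0.5544, 0.0217, 0.3906]
tcp_rot: [[0.999, 0.037, -0.001], [0.037, -0.999, 0.0], [-0.001, -0.0, -1.0]]
force: [-0.1, 1.1, -0.2]
gripper_width: 1.003
```

Call:
jog_arm(increments=[{"slide": [-0.07,0.84,-0.75],"twist": [0,0,0.0195],"claw": 1},{"slide": [-0.12,0.85,-0.75],"twist": [0,0,0.0195],"claw": 1},{"slide": [-0.17,0.83,-0.75],"twist": [0,0,0.0195],"claw": 1},{"slide": [-0.22,0.82,-0.5],"twist": [0,0,0.0195],"claw": 1},{"slide": [0,0,-0.5],"twist": [0,0,0],"claw": 1},{"slide": [0,0,0],"twist": [0,0,0],"claw": 1},{"slide": [0,0,0],"twist": [0,0,0],"claw": 1}])

```text
time: 3.55
eef_pos: [0.5315, 0.1531, 0.2613]
tcp_rot: [[0.961, 0.275, -0.001], [0.275, -0.961, -0.001], [-0.001, 0.0, -1.0]]
force: [0.4, 0.2, 1.0]
gripper_width: 0.998
```

```bash
python3 - <<'E'
from bench import arm
import cv2,numpy as np
o=arm.get_obs()
for k in ["time","joints","eef_pos","tcp_rot","force"]: print(k,np.round(o[k],4).tolist())
f=arm.grab_frame("wrist")["frame"][:,:,::-1]
cv2.imwrite("pics/wrist1.png",cv2.resize(f,(800,600)))
E
```

```text
time 3.55
joints [0.2027, 0.2805, -0.6712, 1.4961, 0.1751, 1.4268, -0.1963]
eef_pos [0.5315, 0.1531, 0.2613]
tcp_rot [[0.9615, 0.2748, -0.0008], [0.2748, -0.9615, -0.0006], [-0.001, 0.0004, -1.0]]
force [0.4164, 0.197, 0.9982]
```

View pics/wrist1.png

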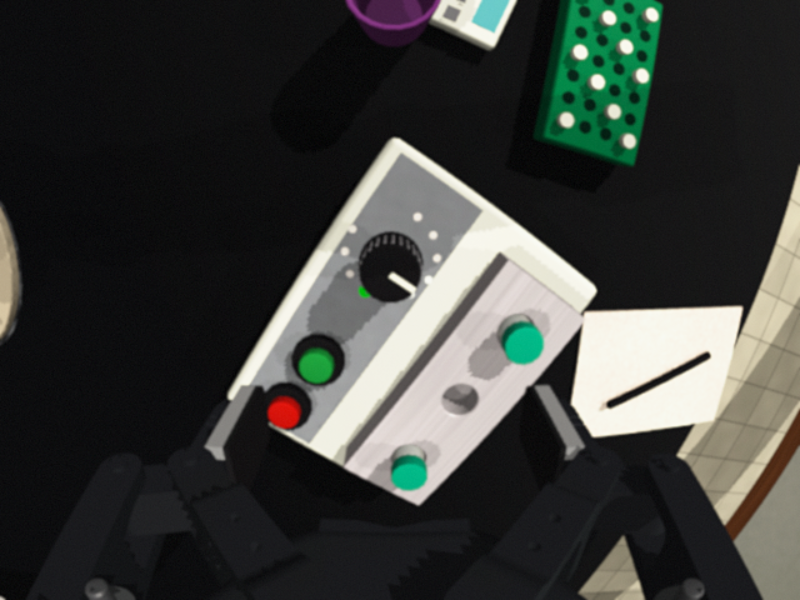

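```bash
python3 - <<'E'
import cv2
t=cv2.imread("pics/wrist1.png")[120:440,220:480]  # 800 px scale
cv2.imwrite("pics/w1c.png",cv2.resize(t,None,fx=1.85*1.0,fy=1.85,interpolation=cv2.INTER_CUBIC))
t=cv2.imread("pics/wrist1.png")[200:320,320:480]
cv2.imwrite("pics/w1d.png",cv2.resize(t,None,fx=5,fy=5,interpolation=cv2.INTER_CUBIC))
E
```

```text
(no output)
```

View pics/w1c.png

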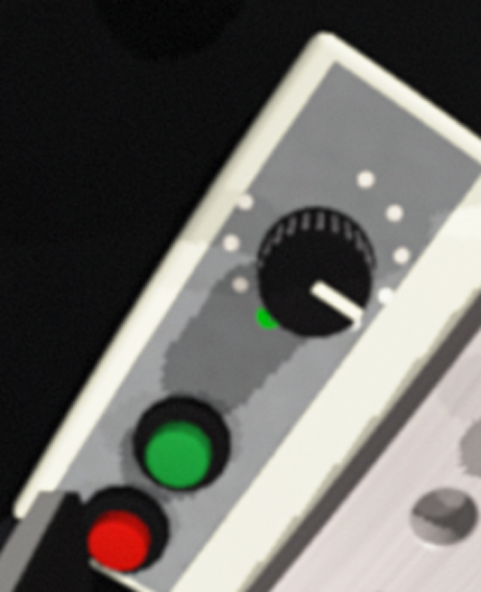

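View pics/w1d.png

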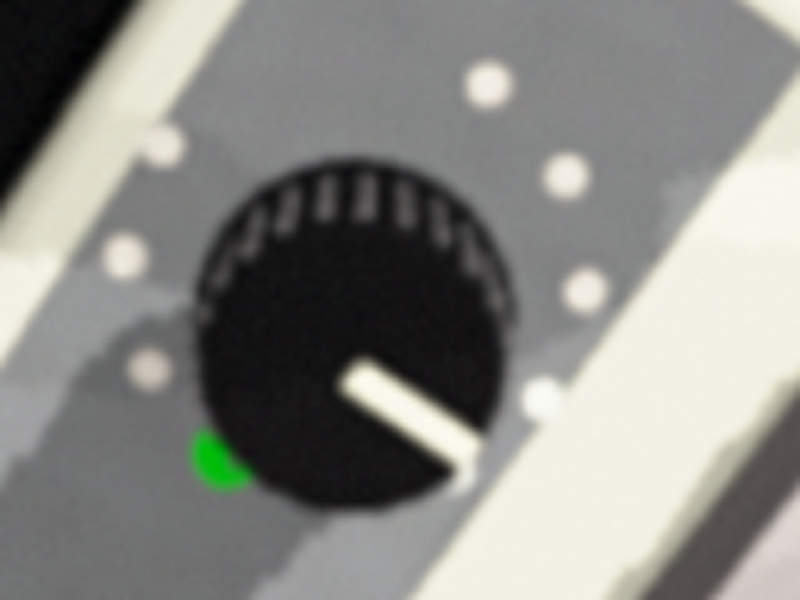

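```bash
cat >> h.py <<'E'
WK=np.array([371.6483,315.2792,239.5547])
WM=np.array([[1.0,-0.0003,-0.0012,-0.0013],[-0.0007,-0.9479,-0.3186,-0.0809],[-0.001,0.3186,-0.9479,-0.1425]])
def wproj(pos,R,W):
    t=(W-pos)@R           # world->tool
    c=(t-WM[:,3])@WM[:,:3]
    x,y,z=c[:,0],-c[:,1],-c[:,2]
    rho=np.hypot(x,y);th=np.arctan2(rho,z)
    return np.c_[WK[1]+WK[0]*th*x/rho, WK[2]+WK[0]*th*y/rho]
E
python3 - <<'E'
from h import *
pos=np.array([0.5315,0.1531,0.2613]);R=np.array([[0.9615,0.2748,-0.0008],[0.2748,-0.9615,-0.0006],[-0.001,0.0004,-1.0]])
p0=[0.5637,0.0793,-.3287]
def clicks(k): 
    a=k*np.pi/6; return np.c_[-55+35*np.sin(a),60+35*np.cos(a),60+0*a]/1000
q=(wproj(pos,R,H2W(p0,clicks(np.arange(12))))*1.25-[320,200])*5
print(np.round(q))
E
```

```text
[[510.  88.]
 [586. 180.]
 [605. 294.]
 [562. 401.]
 [471. 473.]
 [357. 493.]
 [247. 455.]
 [170. 370.]
 [146. 257.]
 [185. 146.]
 [276.  68.]
 [396.  47.]]
```

```bash
python3 - <<'E'
from h import *
pos=np.array([0.5315,0.1531,0.2613]);R=np.array([[0.9615,0.2748,-0.0008],[0.2748,-0.9615,-0.0006],[-0.001,0.0004,-1.0]])
def clicks(k,r=35,z=60): 
    a=np.array(k)*np.pi/6; return np.c_[-55+r*np.sin(a),60+r*np.cos(a),z+0*a]/1000
ks=[0,1,2,3,4,7,8,9]
d=np.array([[488,85],[566,178],[585,292],[543,400],[460,475],[150,370],[126,257],[163,146]])
d=(d/5+[320,200])/1.25
P=np.r_[clicks(ks),[[-.055,.06,.118]]]; m=np.r_[d,[[(320+352/5)/1.25,(200+357/5)/1.25]]]
f=lambda p:(wproj(pos,R,H2W(p,P))-m).ravel()
r=least_squares(f,[0.5637,0.0793,-.3287],loss='soft_l1');print(r.x,np.degrees(r.x[2]));print(np.round(f(r.x).reshape(-1,2),1).tolist())
print(H2W(r.x,np.array([[-.055,.06,.118],[-.055,-.045,.07],[-.055,-.1,.07]])))
for k in range(6):
    print(k,np.round((wproj(pos,R,H2W(r.x,np.r_[clicks([k],0,118),clicks([k],19,118)]))*1.25-[320,200])*5).tolist())
# buttons predicted in crop c
for z in (.065,.07,.08): print(z,np.round((wproj(pos,R,H2W(r.x,np.array([[-.055,-.045,z],[-.055,-.1,z]])))*1.25-[220,120])*1.85).tolist())
E
```

```text
[ 0.56124684  0.07894267 -0.32161893] -18.427407173550485
[[0.1, 0.1], [-0.0, -0.3], [0.0, -0.1], [0.1, -0.2], [-1.0, -0.6], [0.2, -0.1], [0.1, -0.0], [0.1, -0.0], [0.2, 3.1]]
[[0.52803315 0.15325182 0.118     ]
 [0.49484234 0.0536357  0.07      ]
 [0.47745668 0.00145583 0.07      ]]
0 [[353.0, 376.0], [438.0, 256.0]]
1 [[353.0, 376.0], [488.0, 314.0]]
2 [[353.0, 376.0], [501.0, 387.0]]
3 [[353.0, 376.0], [475.0, 456.0]]
4 [[353.0, 376.0], [417.0, 503.0]]
5 [[353.0, 376.0], [342.0, 516.0]]
0.065 [[183.0, 445.0], [125.0, 530.0]]
0.07 [[181.0, 450.0], [122.0, 535.0]]
0.08 [[178.0, 460.0], [118.0, 547.0]]
```

Call:
jog_arm(increments=[{"slide": [-0.08,0,-1],"twist": [0,0,0],"claw": 1},{"slide": [0,0,-1],"twist": [0,0,0],"claw": 1},{"slide": [0,0,-1],"twist": [0,0,0],"claw": 1},{"slide": [0,0,-0.5],"twist": [0,0,0],"claw": 0.75},{"slide": [0,0,0],"twist": [0,0,0],"claw": 0.75},{"slide": [0,0,0],"twist": [0,0,0],"claw": 0.75},{"slide": [0,0,0],"twist": [0,0,0],"claw": 0.75}])

```text
time: 4.3
eef_pos: [0.5298, 0.1543, 0.1236]
tcp_rot: [[0.961, 0.275, 0.004], [0.275, -0.961, 0.001], [0.004, 0.0, -1.0]]
force: [-0.3, -0.1, 0.2]
gripper_width: 0.75
```

```bash
cat > look.py <<'E'
from bench import arm
import cv2,numpy as np,sys
o=arm.get_obs()
for k in ["time","joints","eef_pos","force","ft_torque","gripper_width"]: print(k,np.round(o[k],4).tolist())
f=arm.grab_frame("wrist")["frame"][:,:,::-1]
cv2.imwrite(f"pics/{sys.argv[1]}.png",cv2.resize(f,(800,600)))
E
python3 look.py wrist2
```

```text
time 4.3
joints [0.183, 0.3757, -0.6495, 1.7018, 0.247, 1.1435, -0.2564]
eef_pos [0.5298, 0.1543, 0.1236]
force [-0.3413, -0.0957, 0.2053]
ft_torque [0.0769, -0.052, 0.0082]
gripper_width 0.7498
```

View pics/wrist2.png

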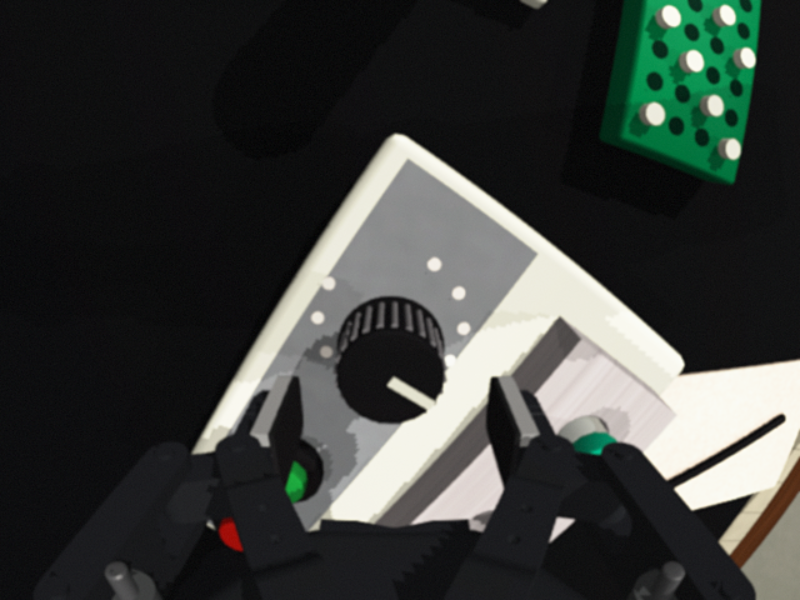

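```bash
python3 - <<'E'
from h import *
from bench import arm
o=arm.get_obs();pos=np.array(o["eef_pos"]);R=np.array(o["tcp_rot"]);print(pos)
def clicks(k,r=35,z=60): 
    a=np.array(k)*np.pi/6; return np.c_[-55+r*np.sin(a),60+r*np.cos(a),z+0*a]/1000
ks=[0,1,2,7,8,9]
d=np.array([[434,264],[458.5,293],[463.5,328],[326,352],[317,318],[329,284]])/1.25
P=clicks(ks)
f=lambda p:(wproj(pos,R,H2W(p,P))-d).ravel()
r=least_squares(f,[0.5637,0.0793,-.3287],loss='soft_l1');print(r.x,np.degrees(r.x[2]));print(np.round(f(r.x).reshape(-1,2),1).tolist())
print(H2W(r.x,np.array([[-.055,.06,.118],[-.055,-.045,.07],[-.055,-.1,.07]])))
print(R.T@(H2W(r.x,np.array([[-.055,.06,.118]]))[0]-pos))
E
```

```text
[0.52965311 0.15438265 0.12348571]
[ 0.56076201  0.07916416 -0.32023127] -18.347900318398157
[[-0.2, 0.3], [-0.4, -0.0], [-0.2, 0.1], [0.6, -0.2], [0.7, -0.0], [-0.3, -0.3]]
[[0.52744523 0.15342715 0.118     ]
 [0.49439269 0.05376508 0.07      ]
 [0.47707946 0.00156113 0.07      ]]
[-0.00240529  0.00030911  0.0054772 ]
```

Call:
jog_arm(increments=[{"slide": [-0.05,-0.02,-0.5],"twist": [0,0,0],"claw": 0.75},{"slide": [0,0,-0.43],"twist": [0,0,0],"claw": 0.75},{"slide": [0,0,0],"twist": [0,0,0],"claw": 0.6},{"slide": [0,0,0],"twist": [0,0,0],"claw": 0.55},{"slide": [0,0,0],"twist": [0,0,0],"claw": 0.55}], grip_force=30)

```text
time: 4.85
eef_pos: [0.5271, 0.1537, 0.0856]
tcp_rot: [[0.961, 0.276, 0.002], [0.276, -0.961, 0.001], [0.002, 0.0, -1.0]]
force: [0.1, -0.7, 0.2]
gripper_width: 0.549
```

```bash
python3 look.py wrist3
```

```text
time 4.85
joints [0.1712, 0.4135, -0.6368, 1.7471, 0.2763, 1.0695, -0.2791]
eef_pos [0.5271, 0.1537, 0.0856]
force [0.1325, -0.6853, 0.2389]
ft_torque [-0.0036, 0.0247, 0.019]
gripper_width 0.5485
```

View pics/wrist3.png

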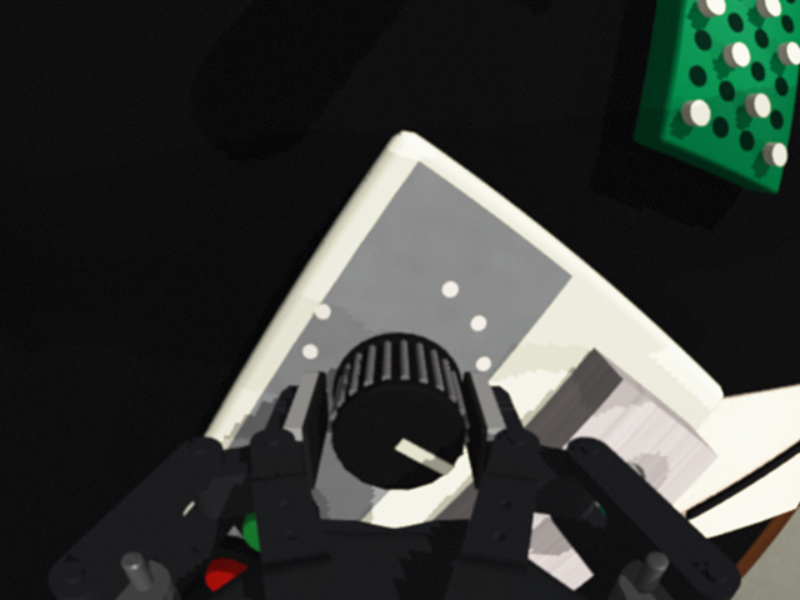

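Call:
jog_arm(increments=[{"slide": [0,0,0],"twist": [0,0,0],"claw": 0.5},{"slide": [0,0,0],"twist": [0,0,0],"claw": 0.4},{"slide": [0,0,0],"twist": [0,0,0],"claw": 0.3},{"slide": [0,0,0],"twist": [0,0,0],"claw": 0.3}], grip_force=40)

```text
time: 5.3
eef_pos: [0.5274, 0.1536, 0.0848]
tcp_rot: [[0.961, 0.276, 0.003], [0.276, -0.961, 0.001], [0.003, -0.0, -1.0]]
force: [4.8, 1.6, 0.9]
gripper_width: 0.458
```

```bash
python3 look.py wrist4
```

```text
time 5.3
joints [0.1711, 0.4146, -0.6363, 1.7477, 0.277, 1.0675, -0.2794]
eef_pos [0.5274, 0.1536, 0.0848]
force [4.774, 1.633, 0.9222]
ft_torque [0.3321, -1.199, 0.0019]
gripper_width 0.458
```

View pics/wrist4.png

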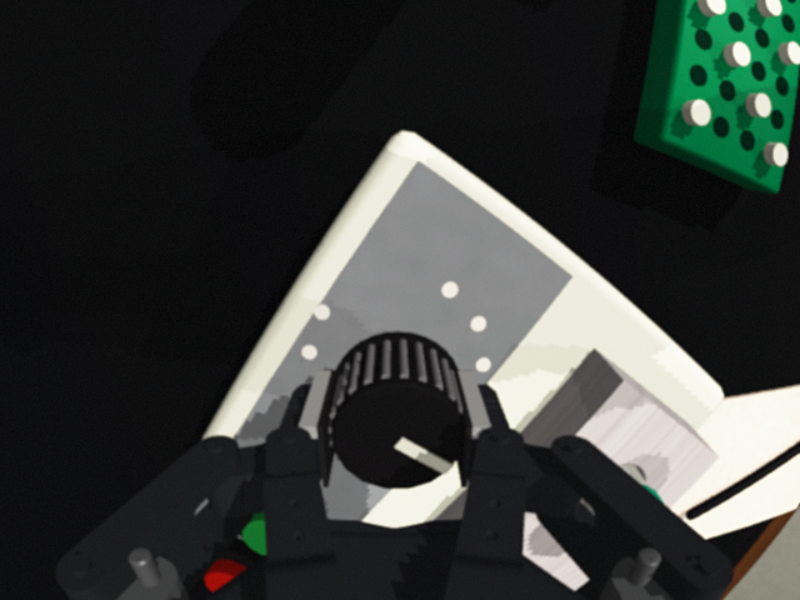

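Call:
jog_arm(increments=[{"slide": [0.02,0.006,0],"twist": [0,0,0],"claw": 0.3},{"slide": [0,0,0],"twist": [0,0,0],"claw": 0.3},{"slide": [0,0,0],"twist": [0,0,0],"claw": 0.3}])

```text
time: 5.65
eef_pos: [0.5275, 0.1537, 0.0843]
tcp_rot: [[0.961, 0.276, 0.001], [0.276, -0.961, 0.0], [0.001, -0.0, -1.0]]
force: [5.4, 0.5, 2.1]
gripper_width: 0.461
```

Call:
jog_arm(increments=[{"slide": [0,0,-0.05],"twist": [0,0,0],"claw": 0.3},{"slide": [0,0,0],"twist": [0,0,0],"claw": 0.3},{"slide": [0,0,0],"twist": [0,0,0],"claw": 0.3}])

```text
time: 5.95
eef_pos: [0.5275, 0.1537, 0.0822]
tcp_rot: [[0.961, 0.276, 0.001], [0.276, -0.961, 0.0], [0.001, -0.0, -1.0]]
force: [5.3, 1.4, 1.8]
gripper_width: 0.46
```

Call:
jog_arm(increments=[{"slide": [0.04,0.01,0],"twist": [0,0,0],"claw": 0.3},{"slide": [0,0,0],"twist": [0,0,0],"claw": 0.3},{"slide": [0,0,0],"twist": [0,0,0],"claw": 0.3}])

```text
time: 6.25
eef_pos: [0.5279, 0.1538, 0.0816]
tcp_rot: [[0.961, 0.276, -0.002], [0.276, -0.961, -0.0], [-0.002, -0.0, -1.0]]
force: [1.1, 0.2, 0.8]
gripper_width: 0.458
```

Call:
jog_arm(increments=[{"slide": [0,0,-0.05],"twist": [0,0,0],"claw": 0.3},{"slide": [0,0,0],"twist": [0,0,0],"claw": 0.3},{"slide": [0,0,0],"twist": [0,0,0],"claw": 0.3}], grip_force=60)

```text
time: 6.55
eef_pos: [0.528, 0.1538, 0.0797]
tcp_rot: [[0.961, 0.276, -0.001], [0.276, -0.961, -0.0], [-0.001, -0.0, -1.0]]
force: [-1.2, 0.7, 1.8]
gripper_width: 0.456
```

Call:
jog_arm(increments=[{"slide": [0,0,-0.05],"twist": [0,0,0],"claw": 0.3},{"slide": [0,0,0],"twist": [0,0,0],"claw": 0.3},{"slide": [0,0,0],"twist": [0,0,0],"claw": 0.3}])

```text
time: 6.85
eef_pos: [0.5281, 0.1538, 0.0778]
tcp_rot: [[0.961, 0.276, -0.001], [0.276, -0.961, -0.0], [-0.001, -0.0, -1.0]]
force: [-2.1, -0.4, -0.7]
gripper_width: 0.454
```

Call:
jog_arm(increments=[{"slide": [0,0,-0.04],"twist": [0,0,0],"claw": 0.3},{"slide": [0,0,0],"twist": [0,0,0],"claw": 0.3},{"slide": [0,0,0],"twist": [0,0,0],"claw": 0.3}])

```text
time: 7.15
eef_pos: [0.5282, 0.1538, 0.0763]
tcp_rot: [[0.961, 0.276, -0.001], [0.276, -0.961, -0.0], [-0.001, -0.0, -1.0]]
force: [-3.4, -0.0, 0.9]
gripper_width: 0.45
```

```bash
python3 look.py wrist5
```

```text
time 7.15
joints [0.1653, 0.4291, -0.6315, 1.7499, 0.2858, 1.0567, -0.2854]
eef_pos [0.5282, 0.1538, 0.0763]
force [-3.4369, -0.009, 0.9401]
ft_torque [-0.1764, 1.0389, 0.0406]
gripper_width 0.4503
```

View pics/wrist5.png

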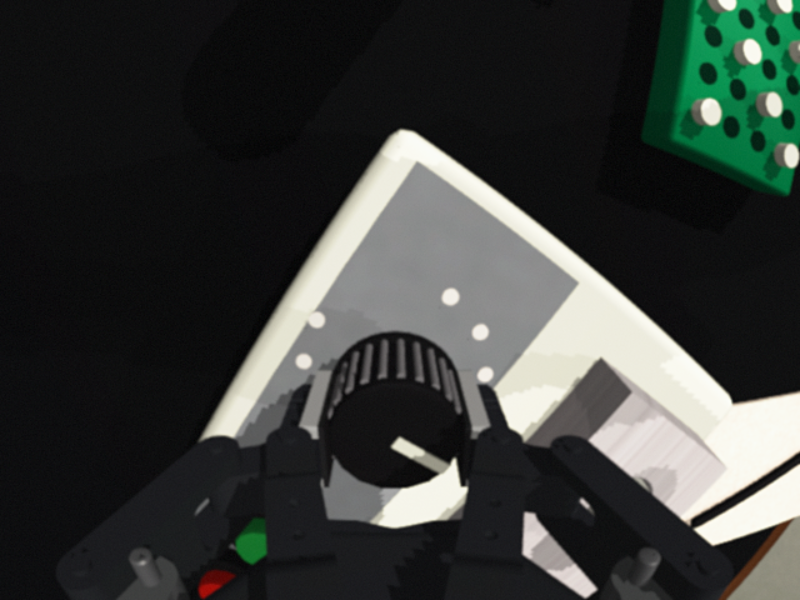

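Call:
jog_arm(increments=[{"slide": [-0.015,0,-0.04],"twist": [0,0,0],"claw": 0.3},{"slide": [0,0,0],"twist": [0,0,0],"claw": 0.3},{"slide": [0,0,0],"twist": [0,0,0],"claw": 0.3}])

```text
time: 7.5
eef_pos: [0.528, 0.1539, 0.0749]
tcp_rot: [[0.961, 0.276, 0.0], [0.276, -0.961, 0.0], [0.0, 0.0, -1.0]]
force: [-2.7, -1.5, 1.6]
gripper_width: 0.453
```

Call:
jog_arm(increments=[{"slide": [0,0,-0.025],"twist": [0,0,0],"claw": 0.3},{"slide": [0,0,0],"twist": [0,0,0],"claw": 0.3},{"slide": [0,0,0],"twist": [0,0,0],"claw": 0.3}])

```text
time: 7.8
eef_pos: [0.5282, 0.1539, 0.0742]
tcp_rot: [[0.961, 0.276, 0.0], [0.276, -0.961, -0.0], [0.0, 0.0, -1.0]]
force: [-3.6, -1.3, 5.7]
gripper_width: 0.456
```

Call:
jog_arm(increments=[{"slide": [0,0,-0.025],"twist": [0,0,0],"claw": 0.3},{"slide": [0,0,0],"twist": [0,0,0],"claw": 0.3},{"slide": [0,0,0],"twist": [0,0,0],"claw": 0.3}])

```text
time: 8.1
eef_pos: [0.5282, 0.1539, 0.0735]
tcp_rot: [[0.961, 0.276, 0.001], [0.276, -0.961, -0.0], [0.001, 0.0, -1.0]]
force: [-4.3, -1.6, 8.6]
gripper_width: 0.456
```

```bash
cat > ff.py <<'E'
from bench import arm
import numpy as np
L=[]
for i in range(6):
    arm.grab_frame("wrist"); o=arm.get_obs(); L.append(np.r_[o["force"],o["eef_pos"][2]*1000,o["ft_torque"][2]])
L=np.array(L);print(np.round(L[:,2],1),np.round(L.mean(0),3),o["time"])
E
python3 ff.py
```

```text
[8.8 7.5 7.3 8.3 9.3 8.1] [-4.7400e+00 -1.5870e+00  8.2370e+00  7.3528e+01  2.0000e-02] 8.4
```

Call:
jog_arm(increments=[{"slide": [0,0,-0.04],"twist": [0,0,0],"claw": 0.3},{"slide": [0,0,0],"twist": [0,0,0],"claw": 0.3},{"slide": [0,0,0],"twist": [0,0,0],"claw": 0.3}])

```text
time: 8.7
eef_pos: [0.5282, 0.1539, 0.0721]
tcp_rot: [[0.961, 0.276, 0.001], [0.276, -0.961, -0.0], [0.001, 0.0, -1.0]]
force: [-5.6, -2.4, 10.9]
gripper_width: 0.452
```

```bash
python3 ff.py
```

```text
[11.3 10.  10.2 11.6 10.2 10.3] [-5.6420e+00 -2.0180e+00  1.0611e+01  7.2162e+01  6.0000e-03] 9.0
```

Call:
jog_arm(increments=[{"slide": [0,0,-0.025],"twist": [0,0,0],"claw": 0.3},{"slide": [0,0,0],"twist": [0,0,0],"claw": 0.3},{"slide": [0,0,0],"twist": [0,0,0],"claw": 0.3}])

```text
time: 9.3
eef_pos: [0.5282, 0.154, 0.0712]
tcp_rot: [[0.961, 0.276, 0.001], [0.276, -0.961, -0.0], [0.001, 0.0, -1.0]]
force: [-6.4, -1.9, 10.9]
gripper_width: 0.453
```

```bash
python3 ff.py
```

```text
[10.3 10.2  9.9 11.3 11.8 10.7] [-6.0140e+00 -2.2060e+00  1.0686e+01  7.1223e+01  3.1000e-02] 9.6
```

```bash
python3 look.py wrist6; python3 - <<'E'
import cv2,numpy as np
a=cv2.imread("pics/wrist5.png")[320:520,270:530];b=cv2.imread("pics/wrist6.png")[320:520,270:530]
cv2.imwrite("pics/cmp.png",cv2.resize(np.vstack([a,b]),None,fx=1.5,fy=1.5))
E
```

```text
time 9.6
joints [0.163, 0.4343, -0.6294, 1.7558, 0.291, 1.0453, -0.2899]
eef_pos [0.5283, 0.154, 0.0712]
force [-6.0848, -1.1513, 10.6939]
ft_torque [-0.5, 1.6433, -0.0098]
gripper_width 0.4511
```

View pics/cmp.png

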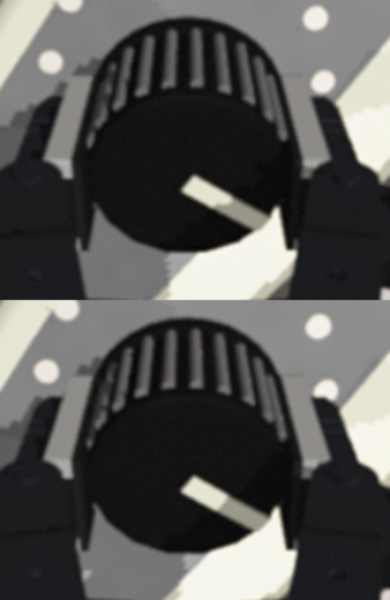

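Call:
jog_arm(increments=[{"slide": [-0.025,-0.008,0],"twist": [0,0,0],"claw": 0.2},{"slide": [0,0,0],"twist": [0,0,0],"claw": 0.2},{"slide": [0,0,0],"twist": [0,0,0],"claw": 0.2}], grip_force=110)

```text
time: 9.95
eef_pos: [0.5282, 0.1539, 0.0719]
tcp_rot: [[0.961, 0.276, 0.003], [0.276, -0.961, 0.0], [0.003, 0.0, -1.0]]
force: [-5.7, -1.8, 12.4]
gripper_width: 0.444
```

```bash
python3 ff.py
```

```text
[12.5 12.9 13.1 13.3 12.7 12.7] [-4.3960e+00 -1.7970e+00  1.2853e+01  7.1885e+01  2.4000e-02] 10.25
```

Call:
jog_arm(increments=[{"slide": [-0.02,-0.006,-0.01],"twist": [0,0,0],"claw": 0.2},{"slide": [0,0,0],"twist": [0,0,0],"claw": 0.2},{"slide": [0,0,0],"twist": [0,0,0],"claw": 0.2}])

```text
time: 10.55
eef_pos: [0.528, 0.1538, 0.0719]
tcp_rot: [[0.961, 0.276, 0.004], [0.276, -0.961, 0.001], [0.004, 0.0, -1.0]]
force: [-3.3, -1.2, 13.4]
gripper_width: 0.443
```

```bash
python3 ff.py
```

```text
[13.6 13.8 14.3 13.6 13.5 13.6] [-2.6370e+00 -1.0620e+00  1.3731e+01  7.1870e+01  3.0000e-03] 10.85
```

Call:
jog_arm(increments=[{"slide": [0,0,0],"twist": [0,0,-0.025],"claw": 0.2},{"slide": [0,0,0],"twist": [0,0,-0.025],"claw": 0.2},{"slide": [0,0,0],"twist": [0,0,-0.025],"claw": 0.2},{"slide": [0,0,0],"twist": [0,0,0],"claw": 0.2}])

```text
time: 11.25
eef_pos: [0.5278, 0.1539, 0.0718]
tcp_rot: [[0.999, 0.041, 0.004], [0.041, -0.999, 0.001], [0.004, -0.001, -1.0]]
force: [-3.0, -1.2, 12.2]
gripper_width: 0.441
```

```bash
python3 ff.py; python3 look.py wrist7
```

```text
[13.2 13.8 13.1 13.6 13.2 13.6] [-3.510e+00 -1.087e+00  1.344e+01  7.179e+01 -2.700e-02] 11.55
time 11.55
joints [0.1297, 0.42, -0.5846, 1.761, 0.2654, 1.0361, -0.5066]
eef_pos [0.5278, 0.1539, 0.0718]
force [-4.0242, -0.6666, 13.6219]
ft_torque [-0.2604, 1.1336, -0.0042]
gripper_width 0.4423
```

View pics/wrist7.png

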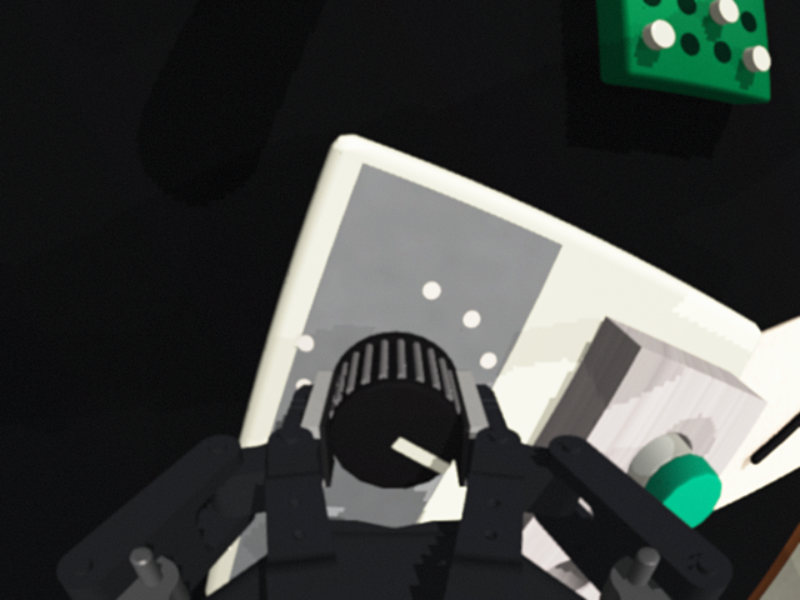

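Call:
jog_arm(increments=[{"slide": [-0.01,0,-0.002],"twist": [0,0,-0.03],"claw": 0.2},{"slide": [-0.01,0,0],"twist": [0,0,-0.03],"claw": 0.2},{"slide": [0,0,0],"twist": [0,0,-0.03],"claw": 0.2},{"slide": [0,0,0],"twist": [0,0,-0.03],"claw": 0.2},{"slide": [0,0,0],"twist": [0,0,0],"claw": 0.2}])

```text
time: 12.1
eef_pos: [0.5272, 0.1542, 0.0718]
tcp_rot: [[0.944, -0.33, 0.004], [-0.33, -0.944, 0.001], [0.004, -0.003, -1.0]]
force: [-3.1, -1.2, 12.5]
gripper_width: 0.444
```

```bash
python3 ff.py
```

```text
[12.5 11.9 13.9 12.5 12.5 13.3] [-2.7740e+00 -4.9200e-01  1.2766e+01  7.1775e+01  3.5000e-02] 12.4
```

Call:
jog_arm(increments=[{"slide": [-0.01,0,-0.01],"twist": [0,0,-0.03],"claw": 0.2},{"slide": [0,0,0],"twist": [0,0,-0.03],"claw": 0.2},{"slide": [0,0,0],"twist": [0,0,-0.03],"claw": 0.2},{"slide": [0,0,0],"twist": [0,0,-0.03],"claw": 0.2},{"slide": [0,0,0],"twist": [0,0,0],"claw": 0.2}])

```text
time: 12.9
eef_pos: [0.527, 0.1546, 0.0716]
tcp_rot: [[0.756, -0.654, 0.005], [-0.654, -0.756, 0.002], [0.002, -0.005, -1.0]]
force: [-3.2, 0.6, 13.6]
gripper_width: 0.439
```

```bash
python3 ff.py
```

```text
[13.8 13.4 13.3 13.5 12.6 13. ] [-2.797  0.556 13.25  71.641 -0.099] 13.2
```

Call:
jog_arm(increments=[{"slide": [0,0,-0.005],"twist": [0,0,-0.035],"claw": 0.2},{"slide": [0,0,0],"twist": [0,0,-0.035],"claw": 0.2},{"slide": [0,0,0],"twist": [0,0,-0.035],"claw": 0.2},{"slide": [0,0,0],"twist": [0,0,-0.035],"claw": 0.2},{"slide": [0,0,0],"twist": [0,0,-0.015],"claw": 0.2},{"slide": [0,0,0],"twist": [0,0,0],"claw": 0.2}])

```text
time: 13.8
eef_pos: [0.5269, 0.1551, 0.0714]
tcp_rot: [[0.364, -0.931, 0.005], [-0.931, -0.364, 0.002], [-0.0, -0.006, -1.0]]
force: [-3.0, 2.3, 12.9]
gripper_width: 0.443
```

```bash
python3 ff.py; python3 look.py wrist8; python3 -c "
from bench import arm;import numpy as np
R=np.array(arm.get_obs()['tcp_rot']);print(np.degrees(np.arctan2(R[1,0],R[0,0])))"
```

```text
[12.7 12.8 13.2 12.7 12.6 12.9] [-3.0690e+00  1.6710e+00  1.2795e+01  7.1400e+01 -6.2000e-02] 14.1
time 14.1
joints [-0.0524, 0.3791, -0.3559, 1.7724, 0.152, 1.0116, -1.6613]
eef_pos [0.5268, 0.1551, 0.0714]
force [-3.6848, 1.5373, 12.8508]
ft_torque [0.5313, 0.7962, -0.0573]
gripper_width 0.442
-68.52618455266806
```

View pics/wrist8.png

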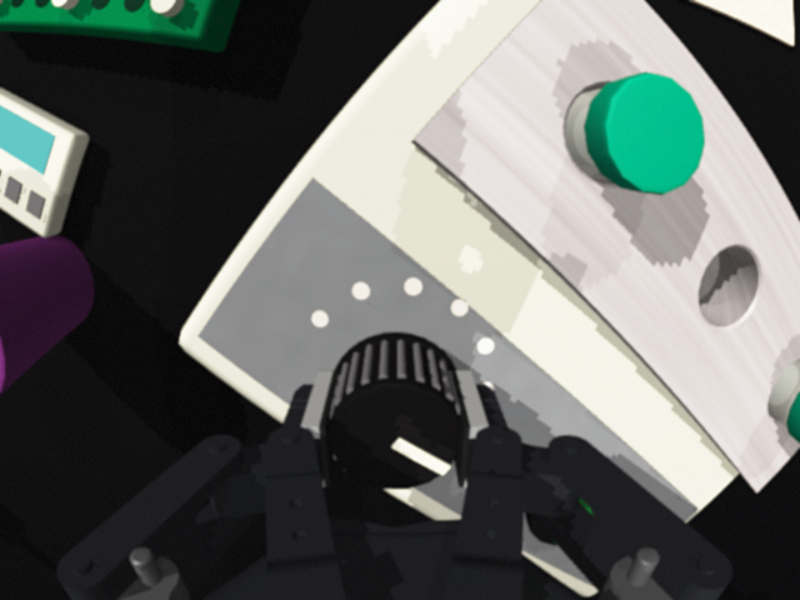

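Call:
jog_arm(increments=[{"slide": [0,0,-0.005],"twist": [0,0,-0.014],"claw": 0.2},{"slide": [0,0,0],"twist": [0,0,-0.014],"claw": 0.2},{"slide": [0,0,0],"twist": [0,0,0],"claw": 0.2},{"slide": [0,0,0],"twist": [0,0,0],"claw": 0.2}])

```text
time: 14.55
eef_pos: [0.5269, 0.1552, 0.0713]
tcp_rot: [[0.283, -0.959, 0.005], [-0.959, -0.283, 0.003], [-0.001, -0.005, -1.0]]
force: [-3.2, 2.9, 13.8]
gripper_width: 0.443
```

```bash
python3 ff.py;python3 -c "
from bench import arm;import numpy as np
R=np.array(arm.get_obs()['tcp_rot']);print(np.degrees(np.arctan2(R[1,0],R[0,0])))"
```

```text
[13.4 13.6 13.6 14.3 13.6 13.3] [-3.2820e+00  1.6750e+00  1.3614e+01  7.1317e+01 -7.0000e-03] 14.85
-73.55705662414239
```

Call:
jog_arm(increments=[{"slide": [0,0,0.05],"twist": [0,0,0],"claw": 0.2},{"slide": [0,0,0.05],"twist": [0,0,0],"claw": 0.2},{"slide": [0,0,0.05],"twist": [0,0,0],"claw": 0.2},{"slide": [0,0,0.05],"twist": [0,0,0],"claw": 0.2},{"slide": [0,0,0],"twist": [0,0,0],"claw": 0.2}])

```text
time: 15.35
eef_pos: [0.5263, 0.1549, 0.0779]
tcp_rot: [[0.283, -0.959, 0.003], [-0.959, -0.283, 0.002], [-0.001, -0.004, -1.0]]
force: [3.1, 5.2, 0.9]
gripper_width: 0.441
```

```bash
python3 ff.py
```

```text
[0.8 1.3 0.8 1.8 0.6 0.5] [ 2.9420e+00  5.3320e+00  9.5800e-01  7.7684e+01 -1.0000e-02] 15.65
```

Call:
jog_arm(increments=[{"slide": [0,0,0],"twist": [0,0,0],"claw": 0.5},{"slide": [0,0,0],"twist": [0,0,0],"claw": 0.6},{"slide": [0,0,0],"twist": [0,0,0],"claw": 0.7},{"slide": [0,0,0],"twist": [0,0,0],"claw": 0.75},{"slide": [0,0,0.5],"twist": [0,0,0],"claw": 0.75},{"slide": [0,0,1],"twist": [0,0,0],"claw": 0.75},{"slide": [0,0,1],"twist": [0,0,0],"claw": 0.75},{"slide": [0,0,1],"twist": [0,0,0],"claw": 0.5},{"slide": [0,0,0],"twist": [0,0,0],"claw": 0.3},{"slide": [0,0,0],"twist": [0,0,0],"claw": 0}])

```text
time: 16.65
eef_pos: [0.5255, 0.1533, 0.2179]
tcp_rot: [[0.282, -0.959, 0.002], [-0.959, -0.282, 0.0], [0.0, -0.002, -1.0]]
force: [-0.8, -0.2, -1.4]
gripper_width: 0.243
```

```bash
python3 look.py wrist9;python3 -c "
from bench import arm;import numpy as np
print(np.round(arm.get_obs()['tcp_rot'],4).tolist())"
```

```text
time 16.65
joints [-0.046, 0.2429, -0.3541, 1.5968, 0.0869, 1.3152, -1.6974]
eef_pos [0.5255, 0.1533, 0.2179]
force [-0.8363, -0.163, -1.3958]
ft_torque [-0.0176, 0.0367, 0.0293]
gripper_width 0.2431
[[0.282, -0.9594, -0.0003], [-0.9594, -0.282, -0.0004], [0.0002, 0.0004, -1.0]]
```

View pics/wrist9.png

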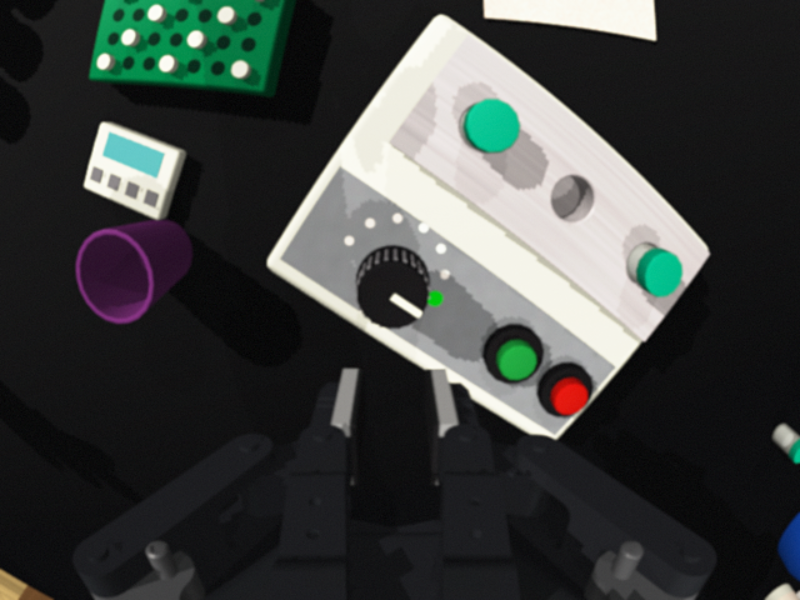

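```bash
python3 - <<'E'
from h import *
import cv2
pos=np.array([0.5255,0.1533,0.2179]);R=np.array([[0.282,-0.9594,-0.0003],[-0.9594,-0.282,-0.0004],[0.0002,0.0004,-1.0]])
def clicks(k,r=35,z=60): 
    a=np.array(k)*np.pi/6; return np.c_[-55+r*np.sin(a),60+r*np.cos(a),z+0*a]/1000
ks=[0,1,2,3,4,5]
d=np.array([[349,240.5],[370,223.5],[397.5,218],[424,228],[441,248],[445,274]])/1.25
P=clicks(ks)
f=lambda p:(wproj(pos,R,H2W(p,P))-d).ravel()
r=least_squares(f,[0.5612,0.0790,-.32],loss='soft_l1');print(r.x,np.degrees(r.x[2]));print(np.round(f(r.x).reshape(-1,2),1).tolist())
W=H2W(r.x,np.array([[-.055,.06,.118],[-.055,-.045,.07],[-.055,-.1,.07]]));print(W)
im=cv2.imread("pics/wrist9.png")[220:440,340:620]
im=cv2.resize(im,None,fx=2.7,fy=2.7,interpolation=cv2.INTER_CUBIC)
cv2.imwrite("pics/w9c.png",im)
g=lambda Q:np.round((wproj(pos,R,H2W(r.x,Q))*1.25-[340,220])*2.7).tolist()
for k in (5,6,7): print(k,g(np.r_[clicks([k],0,118),clicks([k],19,118)]))
print("dot",g(clicks([6])))
for z in (.065,.07,.075,.08,.085): print(z,g(np.array([[-.055,-.045,z],[-.055,-.1,z]])))
E
```

```text
[ 0.55911079  0.08077964 -0.31995878] -18.33228769629613
[[0.4, 0.2], [0.2, -0.3], [0.0, 0.2], [-0.4, -0.4], [-0.1, 0.2], [-0.1, 0.1]]
[[0.52577377 0.15503356 0.118     ]
 [0.49274839 0.05536248 0.07      ]
 [0.47544938 0.00315381 0.07      ]]
5 [[143.0, 208.0], [236.0, 215.0]]
6 [[143.0, 208.0], [219.0, 258.0]]
7 [[143.0, 208.0], [182.0, 286.0]]
dot [[257.0, 211.0]]
0.065 [[468.0, 359.0], [608.0, 455.0]]
0.07 [[472.0, 367.0], [613.0, 464.0]]
0.075 [[477.0, 376.0], [619.0, 473.0]]
0.08 [[482.0, 384.0], [625.0, 482.0]]
0.085 [[486.0, 393.0], [631.0, 491.0]]
```

View pics/w9c.png

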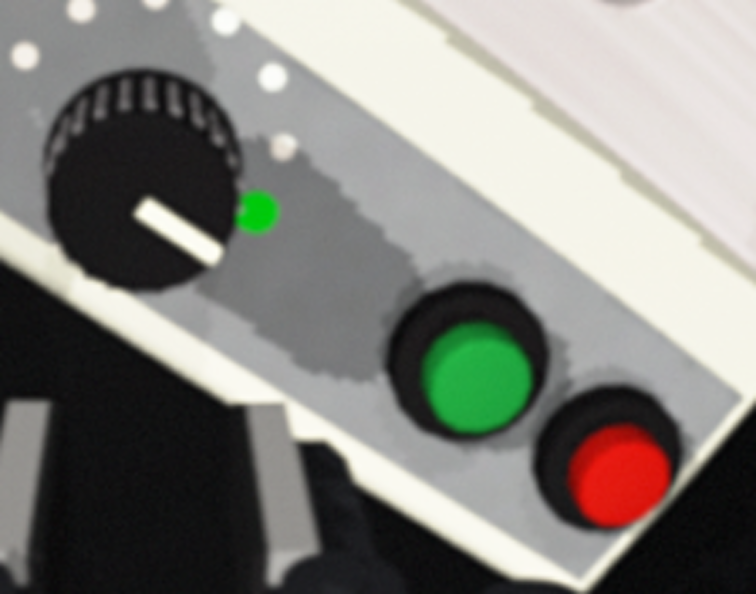

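Call:
jog_arm(increments=[{"slide": [-0.27,-0.82,0],"twist": [0,0,0],"claw": 0},{"slide": [-0.27,-0.82,0],"twist": [0,0,0],"claw": 0},{"slide": [-0.27,-0.82,0],"twist": [0,0,0],"claw": 0},{"slide": [0,0,-1],"twist": [0,0,0],"claw": 0},{"slide": [0,0,-1],"twist": [0,0,0],"claw": 0},{"slide": [0,0,-0.6],"twist": [0,0,0],"claw": 0},{"slide": [0,0,0],"twist": [0,0,0],"claw": 0},{"slide": [0,0,0],"twist": [0,0,0],"claw": 0}])

```text
time: 17.5
eef_pos: [0.4919, 0.0549, 0.1125]
tcp_rot: [[0.282, -0.959, -0.002], [-0.959, -0.282, -0.0], [-0.001, 0.002, -1.0]]
force: [-0.0, -0.4, 0.7]
gripper_width: -0.004
```

```bash
python3 look.py wrist10; python3 - <<'E'
from bench import arm;import cv2
f=arm.grab_frame("scene")["frame"][190:330,270:450,::-1]
cv2.imwrite("pics/s10.png",cv2.resize(f,None,fx=4,fy=4,interpolation=cv2.INTER_CUBIC))
E
```

```text
time 17.5
joints [0.0869, 0.2209, -0.2961, 1.8665, 0.0726, 1.0669, -1.5221]
eef_pos [0.4919, 0.0549, 0.1125]
force [-0.0309, -0.3767, 0.666]
ft_torque [0.015, -0.0486, 0.0181]
gripper_width -0.004
```

View pics/wrist10.png

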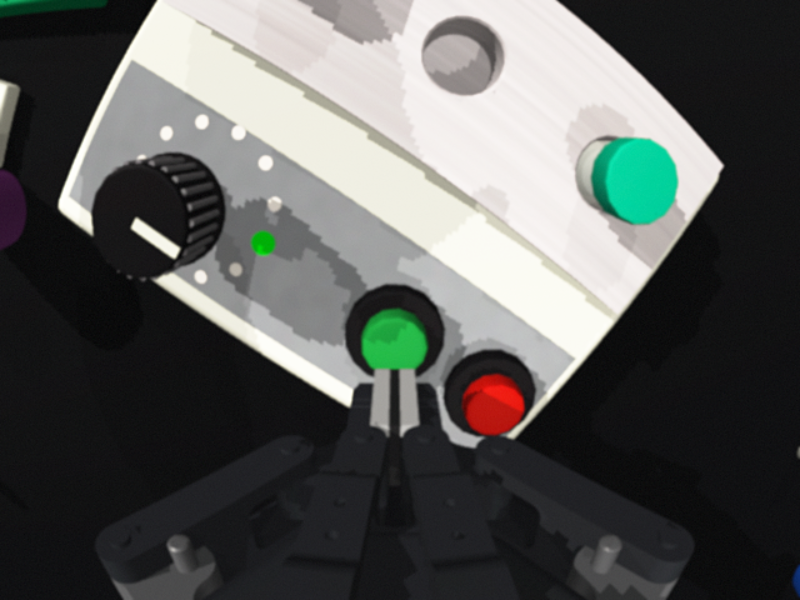

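View pics/s10.png

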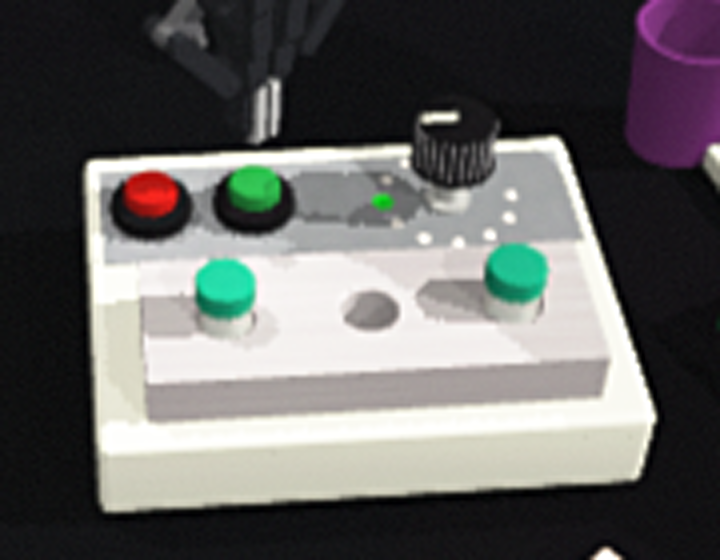

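Call:
jog_arm(increments=[{"slide": [0.04,0,-0.4],"twist": [0,0,0],"claw": 0},{"slide": [0,0,-0.4],"twist": [0,0,0],"claw": 0},{"slide": [0,0,0],"twist": [0,0,0],"claw": 0},{"slide": [0,0,0],"twist": [0,0,0],"claw": 0}])

```text
time: 18.0
eef_pos: [0.4948, 0.0551, 0.0823]
tcp_rot: [[0.282, -0.959, 0.001], [-0.959, -0.282, 0.0], [0.0, -0.001, -1.0]]
force: [0.3, 0.0, 0.0]
gripper_width: -0.003
```

```bash
python3 look.py wrist11
```

```text
time 18.0
joints [0.0815, 0.2607, -0.293, 1.8938, 0.0888, 0.9984, -1.5349]
eef_pos [0.4948, 0.0551, 0.0823]
force [0.3413, 0.0398, 0.0211]
ft_torque [-0.0271, 0.0192, -0.0411]
gripper_width -0.0026
```

View pics/wrist11.png

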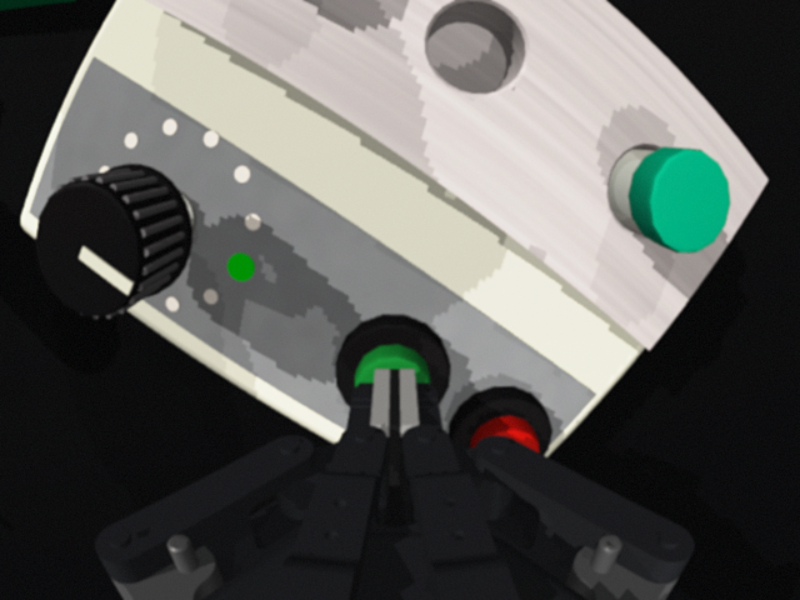

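Call:
jog_arm(increments=[{"slide": [0,0,-0.15],"twist": [0,0,0],"claw": 0},{"slide": [0,0,0],"twist": [0,0,0],"claw": 0},{"slide": [0,0,0],"twist": [0,0,0],"claw": 0}])

```text
time: 18.35
eef_pos: [0.4955, 0.0552, 0.0761]
tcp_rot: [[0.282, -0.959, 0.003], [-0.959, -0.282, 0.0], [0.0, -0.003, -1.0]]
force: [0.1, -0.2, 4.4]
gripper_width: -0.0
```

Call:
jog_arm(increments=[{"slide": [0,0,-0.075],"twist": [0,0,0],"claw": 0},{"slide": [0,0,0],"twist": [0,0,0],"claw": 0},{"slide": [0,0,0],"twist": [0,0,0],"claw": 0}])

```text
time: 18.65
eef_pos: [0.4957, 0.0552, 0.0756]
tcp_rot: [[0.282, -0.959, 0.004], [-0.959, -0.282, -0.0], [0.001, -0.004, -1.0]]
force: [-10.7, -2.0, 32.7]
gripper_width: -0.0
```

Call:
jog_arm(increments=[{"slide": [0,0,-0.05],"twist": [0,0,0],"claw": 0},{"slide": [0,0,0],"twist": [0,0,0],"claw": 0},{"slide": [0,0,0],"twist": [0,0,0],"claw": 0}])

```text
time: 18.95
eef_pos: [0.4958, 0.0552, 0.0753]
tcp_rot: [[0.282, -0.959, 0.005], [-0.959, -0.282, -0.001], [0.002, -0.004, -1.0]]
force: [-18.5, -1.9, 49.8]
gripper_width: -0.002
```

Call:
jog_arm(increments=[{"slide": [0,0,0.07],"twist": [0,0,0],"claw": 0},{"slide": [0,0,0],"twist": [0,0,0],"claw": 0},{"slide": [0,0,0],"twist": [0,0,0],"claw": 0}])

```text
time: 19.25
eef_pos: [0.4957, 0.0552, 0.0757]
tcp_rot: [[0.282, -0.959, 0.004], [-0.959, -0.282, -0.0], [0.001, -0.004, -1.0]]
force: [-7.5, -1.4, 24.3]
gripper_width: 0.004
```

```bash
python3 look.py wrist12;python3 - <<'E'
from bench import arm;import cv2
f=arm.grab_frame("scene")["frame"][190:330,270:450,::-1]
cv2.imwrite("pics/s12.png",cv2.resize(f,None,fx=4,fy=4,interpolation=cv2.INTER_CUBIC))
E
```

```text
time 19.25
joints [0.08, 0.269, -0.2924, 1.9001, 0.0932, 0.9815, -1.5387]
eef_pos [0.4957, 0.0552, 0.0757]
force [-7.5387, -1.3815, 24.2503]
ft_torque [-0.3035, 1.7547, 0.0029]
gripper_width 0.0037
```

View pics/wrist12.png

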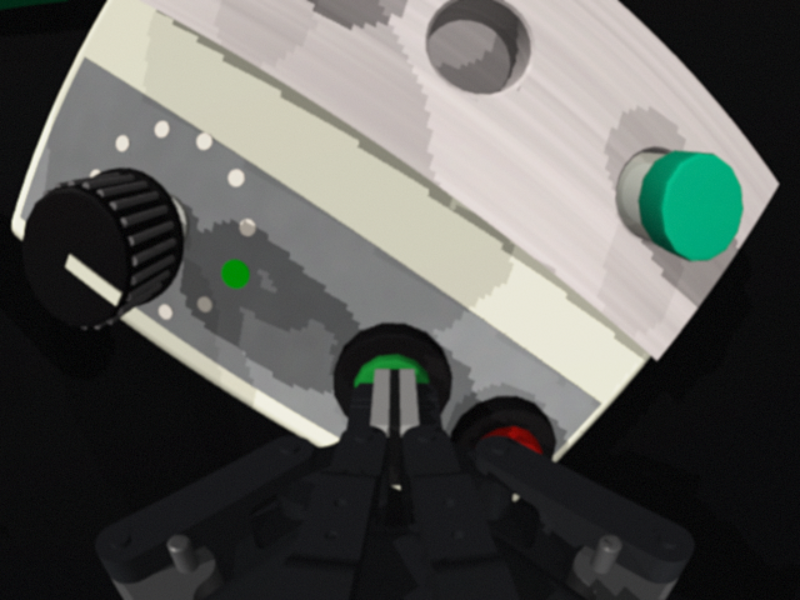

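View pics/s12.png

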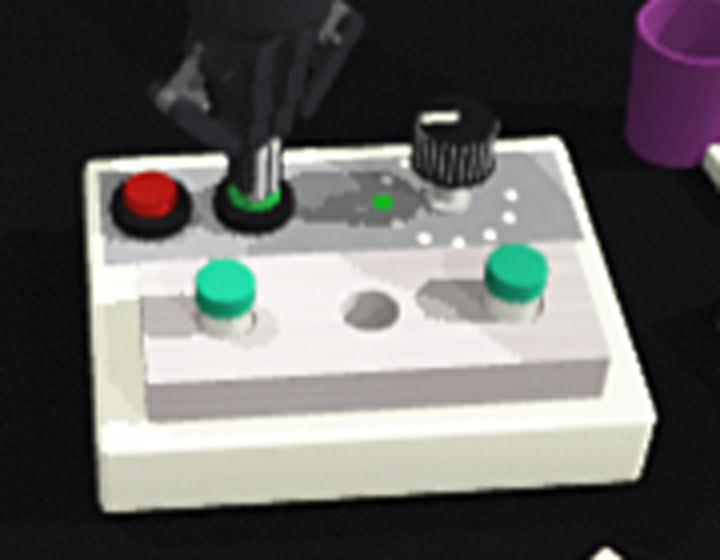

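Call:
jog_arm(increments=[{"slide": [0,0,0.3],"twist": [0,0,0],"claw": 0},{"slide": [0,0,0.7],"twist": [0,0,0],"claw": 0},{"slide": [0,0,1],"twist": [0,0,0],"claw": 0},{"slide": [0,0,1],"twist": [0,0,0],"claw": 0},{"slide": [0,0,1],"twist": [0,0,0],"claw": 0},{"slide": [0,0,0],"twist": [0,0,0],"claw": 0},{"slide": [0,0,0],"twist": [0,0,0],"claw": 0}])

```text
time: 20.05
eef_pos: [0.4947, 0.055, 0.2338]
tcp_rot: [[0.282, -0.959, 0.003], [-0.959, -0.282, 0.0], [0.001, -0.002, -1.0]]
force: [0.2, 0.3, -0.6]
gripper_width: -0.001
```

```bash
python3 look.py wrist13;python3 - <<'E'
from bench import arm;import cv2
f=arm.grab_frame("scene")["frame"][190:330,270:450,::-1]
cv2.imwrite("pics/s13.png",cv2.resize(f,None,fx=4,fy=4,interpolation=cv2.INTER_CUBIC))
E
```

```text
time 20.05
joints [0.0978, 0.1205, -0.2976, 1.6975, 0.0367, 1.3264, -1.4913]
eef_pos [0.4947, 0.055, 0.2338]
force [0.1856, 0.3225, -0.6391]
ft_torque [-0.0118, 0.0257, 0.0015]
gripper_width -0.0009
```

View pics/wrist13.png

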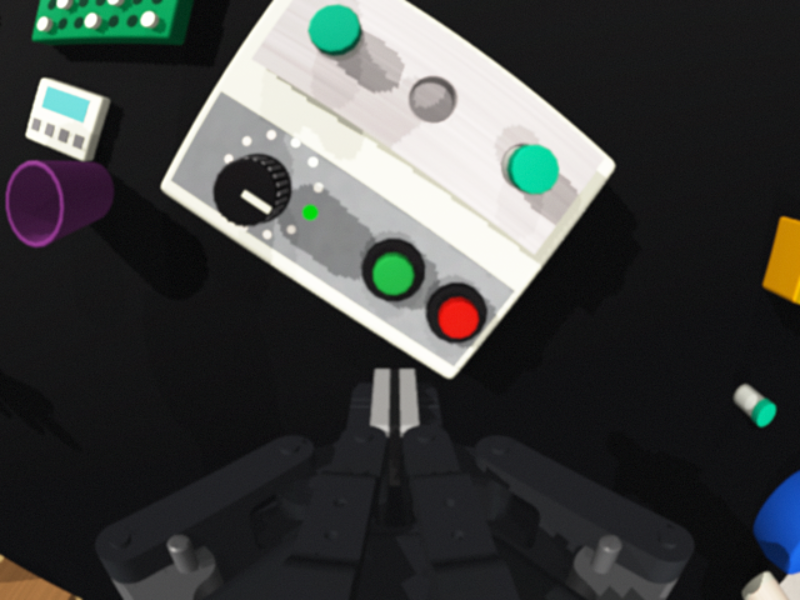

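View pics/s13.png

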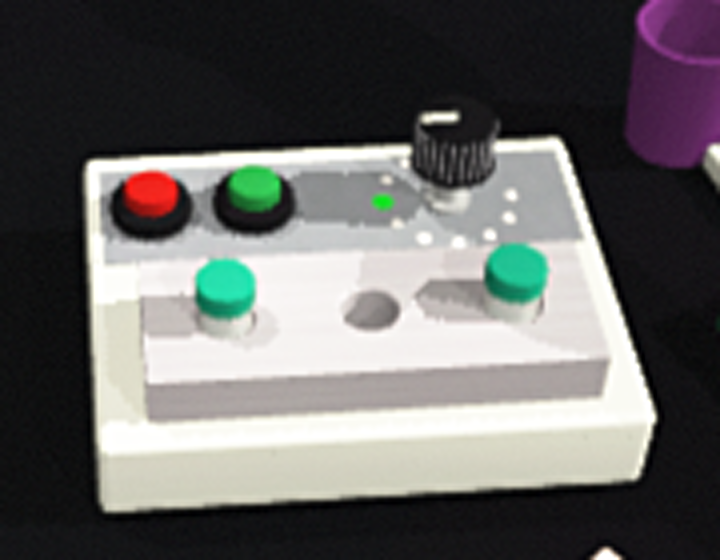

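The pictures show the dial at rest height with its line on the green dot. Both buttons are up and the vials are unmoved, so I'm handing in.

```bash
python3 -c "
from bench import arm
print(arm.hand_in())"
```

```text
the job is handed in; nothing more can be done
None
```

The job is done and handed in at about 20 s: the dial is on the green dot, and the start button was then pressed fully down and released.

- **Dial:** It started at click 3. I gripped the cap, pressed it to between 12.8 and 13.7 N on average (highest single reading 14.3 N), turned it 90° clockwise to click 6, then let it rise and released it. In the wrist picture the white line lands on the calculated click 6 direction, and the cap is back at rest height.
- **Slip while pressing:** The pads slipped slightly at about 11 N. I raised the grip force to 110 N and the cap then held through the turn.
- **Overload switch:** I could not read it directly. I relied on the wrist force, which stayed below the trip level of about 17 N.
- **Start button:** It bottomed out and was seen fully down, then up again after release. My last two steps pushed harder than needed: the fingertips reached about 50 N for a moment against its stop, where about 5 N would have done.
- **Rest of the bench:** In the last pictures the red stop button is up and the vials in the block are unmoved. The wrist force read about zero with the arm clear of everything.

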